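# Start the glue timer against the bench stop

## Robot

A 6-joint arm with a two-finger parallel gripper is mounted at the origin on the work surface. World frame = base frame: x ahead of the robot, y to its left, z up, the work surface at z = 0. Lengths are in mm, angles in rad, forces in N, time in s.
With the tool pointing down it reaches from about 375 to 750 mm from the base axis. Payload 9 kg.
Tool frame: the origin (TCP) lies midway between the tips of the shut fingers; the grasp point (between the pads) lies ctrl.grip_depth behind it (ctrl.grip_depth is the distance from the TCP to the grasp point, in mm); x points along the fingers, z is the direction in which the jaws open and shut, and the axes are right-handed (so a half turn about x gives the same grasp; the last joint's range is limited). The gripper opens to 85 mm and grips with 20 to 120 N. Pads are 22 mm wide; open, the fingers measure 114 mm over their backs; the gripper's body (76 mm by 85 mm) begins 54 mm behind the grasp point. The pads swing forward as they close: fully open they stand 13 mm farther back than shut.
Start: joints at [1.093, 0.104, 0.097, 1.564, 0, 1.353], TCP at [154.135, 579.896, 231.331] pointing down, gripper open.
Joint ranges: [-2.99, 2.99], [-0.84, 1.86], [-1.1, 1.16], [-1.84, 2.11], [-1.51, 1.56], [-3.14, 3.14]. Speed limits (rad/s): [2.22, 2.22, 2.57, 3.14, 3.14, 3.14].

## Interface

Orientations are given as [roll, pitch, yaw] about the fixed x, y, z axes, in that order (R = Rz(yaw) Ry(pitch) Rx(roll)).
In Python, from station import ctrl gives the robot as it stands.
- The arm moves only by the tool servo_tool, never from a script. Its argument "deltas" is a list of rows, each an object with "rotation": the turn, a rotation vector about the world's x, y, z in degrees, a list of three; "translation": the shift along the world's x, y, z in m, a list of three; "fingers": the closure, from -1 (fully open) to 1 (shut). A call has 1 to 8 rows; each row is the pose to reach, as a shift and turn from the pose commanded when the call began; what a row does not reach only later rows make up. A row lasts 1/10 s, in which the tool goes at most 50 mm and 8.59 degrees, less where a joint would pass 70% of its speed; a pose out of reach is approached as far as the arm can. A call with a gripper value outside its range is refused whole. The fingers move at their own pace and stop on an object; "newtons" is the grip in N (left out, the last holds). Time passes only in rows, so rows that repeat a pose let the fingers close. It gives the time, the measured TCP pose, the force and the opening at its end, in the units of the state.
- ctrl.observe(): the state, without advancing time (a new reading comes with each control period).
- ctrl.get_image(name): name is "side" or "top"; returns a dict with "frame" (400x640x3 uint8, red, green, blue), "mtx" (3x3 intrinsics, pixels), "dist" ([k1, k2, p1, p2, k3] as OpenCV has them; the pictures are not rectified), "world_to_cam" (4x4, takes a point from world to camera coordinates). Camera axes: x right, y down, z forward; pixel columns grow to the right and rows downward; lengths in mm; the calibration is good to about 2 mm. A picture is of the moment at which its call begins. There is no depth.
- ctrl.sign_off(): hands the job in, once; it reports no verdict.
Trained networks look in a picture, given as the dict that the camera call returned (one of the last four; its "shot" number tells which), for a name from the list of things; names that differ only in an ending like _2 or _b are one class to them, and where a whole thing is asked for, a point or a joint stands for the part that bears it (a point fixed in the world has none). Each returns a list of dicts, best first, with "conf" (0 to 1); they miss things now and then, are a little off and sometimes report something else, mostly with a low value. They report only what shows in the picture. A call takes as long as a camera call. They do not tell look-alikes from the thing itself.
- ctrl.silhouettes(label, picture): "pixels" (400x640 bool, what is visible of it).
- ctrl.mark_of(label, picture): "centre" ([x, y, z] in mm, in world coordinates, good to about 4 mm: a listed point, or the origin of a listed thing).
The state is a dict: "clock": time; "joint_positions": joint angles; "joint_velocities": joint speeds; "joint_efforts": joint torques, N m; "tool_pos": TCP position; "orientation": TCP orientation; "wrist_force": force on the tool from outside, world axes, zero at the start; "wrist_torque": the same for the moment, N m; "opening": finger opening in mm.
Only numpy, scipy, OpenCV 4.12 (cv2) and the standard library are available. Lean on these libraries where they do the work, as an engineer would, in place of code of your own. Each camera call takes 0.05 s, during which the arm holds its last target. There are 200 camera calls.

## Task

Start the glue timer: push it by the wide push-button on its near end until its back is flat against the wooden stop strip, and keep pushing so that the button goes all the way in. Then let go, so that the button springs out again, leaving the timer flat on the table against the strip, and leave the needle tin standing next to it where it is.

Things in the scene. Friction and masses are not known exactly. Their poses are not given: they have to be found in the camera images.
- timer: Loose grey plastic bench timer, about 0.25 kg, case 80 mm along x, 90 mm along y, 45 mm high, display on top. Origin: centre of its underside, on the table; z up. Its flat back (+x side, 40 mm from the origin) faces the stop strip within 7 degrees, 20 to 50 mm away. Push-button in its -x end. It slides easily (under 4 N), so the button goes in only once the timer rests against the stop.
- timer_button (a joint): Travel of the timer's push-button towards the timer's +x, in m: 0 = out, 0.007 = fully in. Grey block 46 mm wide (y), 26 mm high, centred at y = 0, 24 mm above the table; its flat front face is at x = -56 mm of the timer when out, 16 mm proud of the case. Spring: starts to move at 4 N, fully in at 7 N, springs out when released.
- stop: Light wooden stop strip screwed to the table (does not move), 40 mm thick along its x, 460 mm long along its y, 40 mm high. Origin: centre of its underside. Its -x face (20 mm from the origin), which looks towards the robot, is the face to push the timer against.
- tin: Needle tin of bare metal, a bystander of about the timer's size: 80 mm (x) by 90 mm (y), 45 mm high, with a lid of 84 by 94 mm and no display and no button. Loose, 0.4 kg. It stands in front of the same strip, about 200 mm to the left or right of the timer. Origin: centre of its underside.
There are look-alikes about, which are no part of the job. What is shaped like the timer but purple is not meant.

How it is judged (in metres and radians):
On the way:
1. the button is pressed in (at least 4.5 of its 7 mm) while the timer's back is within 10 mm of the stop strip (x of timer in the frame of stop above -0.07 m and value of joint timer_button above 0.0045 m), for 0.2 s.
At the end, for the whole second after the job is handed in: The timer is at rest and level (6 degrees), its back within 10 mm of the stop strip and parallel to it (10 degrees), its origin within 200 mm sideways of the strip's middle; the button is out again (within 2 mm); the tin is within 20 mm of its start (x of timer in the frame of stop between -0.07 and -0.05 m and y of timer in the frame of stop between -0.2 and 0.2 m and angle between the x axis of timer and the x axis of stop, either way round below 0.175 rad and angle between timer's own z axis and vertical below 0.1 rad and value of joint timer_button below 0.002 m and linear speed of timer below 0.02 m/s and distance of tin from where it was at the start of the episode below 0.02 m); the robot touches nothing.
It fails at once if the needle tin is shifted by more than 20 mm (distance of tin from where it was at the start of the episode above 0.02 m).
It also fails if it takes over 32 s, if anything falls off the work surface, if the arm or the gripper's body presses on something with over 40 N, if the wrist force passes 120 N, or if a joint passes its speed limit or range.

## Working session

There is one attempt and no reset: what is moved stays moved. The work goes in short steps, Python scripts to look and compute and a tool call to move; the robot and the scene stay as the last step left them, time stands still between calls to the robot, and variables do not carry over. Pictures are saved under pics/ and viewed, about 8 in all and at most 12, crops included, and the job is handed in when it is done.

Besides the shell and the picture viewer there is one more tool, called after "Call:" as a command line: name --argument value ..., lists and objects as JSON in quotes. servo_tool: Moves the arm, as the interface text tells. Its arguments: {"type":"object","properties":{"deltas":{"type":"array","items":{"type":"object","properties":{"rotation":{"type":"array","items":{"type":"number"}},"translation":{"type":"array","items":{"type":"number"}},"fingers":{"type":"number"}}}},"newtons":{"type":"number"}},"required":["deltas"]}

```bash
mkdir -p pics; python3 - <<'E'
from station import ctrl
import cv2
s=ctrl.observe(); print(s['clock'],s['tool_pos'],s['orientation'],s['wrist_force'],s['opening'],ctrl.grip_depth)
for n in ['top','side']:
    p=ctrl.get_image(n); cv2.imwrite(f'pics/{n}0.png',p['frame'][:,:,::-1])
    for l in ['timer','timer_button','stop','tin']:
        print(n,l,[(d['centre'],d['conf']) for d in ctrl.mark_of(l,p)])
E
```

```text
0.0 [153.94000004 579.55348902 230.51591002] [ 2.92779608  1.5694365  -2.04436615] [-0.55293356 -0.70601856  0.32814441] 85.34275660987655 18.700000000000003
top timer [([584.5, -112.1, -1.0], 0.96), ([417.0, 9.7, 2.4], 0.95), ([294.8, -212.3, 2.2], 0.6), ([472.9, -249.7, 2.8], 0.56)]Traceback (most recent call last):
  File "<stdin>", line 7, in <module>
ValueError: it knows: stop, timer, tin
```

```bash
python3 - <<'E'
from station import ctrl
import cv2,numpy as np
for n in ['top','side']:
    p=ctrl.get_image(n); cv2.imwrite(f'pics/{n}1.png',p['frame'][:,:,::-1])
    np.savez(f'pics/{n}1.npz',**{k:np.array(p[k]) for k in ['frame','mtx','dist','world_to_cam']})
    for l in ['timer','stop','tin']:
        print(n,l,[(d['centre'],d['conf']) for d in ctrl.mark_of(l,p)])
        for d in ctrl.silhouettes(l,p):
            m=d['pixels']; ys,xs=np.where(m); print('  sil',d['conf'],xs.min(),xs.max(),ys.min(),ys.max(),p['frame'][m].mean(0).round())
print(ctrl.observe()['clock'])
E
```

```text
top timer [([298.8, -210.9, 1.6], 0.97), ([415.8, 11.1, 0.9], 0.74), ([470.2, -251.0, 0.3], 0.66)]
  sil 0.95 377 440 292 357 [142.  91. 146.]
  sil 0.73 398 456 202 253 [148.  96. 152.]
  sil 0.63 324 383 136 198 [167. 157. 147.]
  sil 0.59 254 310 228 287 [180. 125. 186.]
top stop [([682.5, -40.4, -2.3], 0.76)]
  sil 0.89 186 439 69 147 [216. 177. 126.]
top tin [([602.9, 71.6, 1.5], 0.77)]
  sil 0.71 218 282 120 179 [238. 235. 234.]
side timer [([420.7, 13.4, -3.0], 0.9), ([302.9, -212.5, -4.1], 0.88), ([475.1, -257.9, -0.4], 0.87), ([584.7, -105.6, 2.1], 0.81)]
  sil 0.91 234 293 178 230 [85. 52. 96.]
  sil 0.9 336 395 188 236 [91. 90. 85.]
  sil 0.9 213 294 278 359 [ 94.  60. 105.]
side stop [([684.0, -36.2, -3.1], 0.97)]
  sil 0.87 336 456 118 257 [150. 119.  86.]
side tin [([603.7, 75.4, 0.3], 0.86)]
  sil 0.74 304 349 139 181 [152. 150. 143.]
0.8
```

View pics/top0.png

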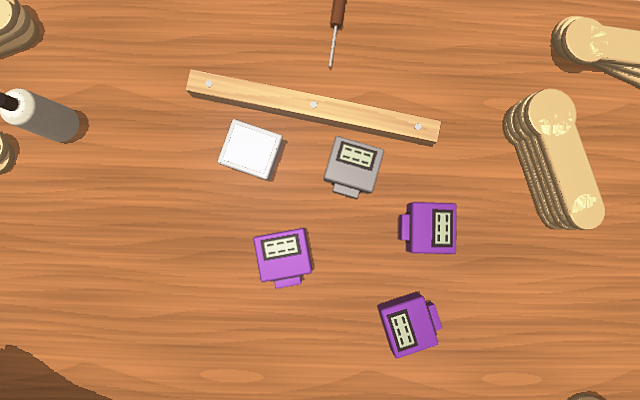

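```bash
ls pics
```

```text
side1.npz
side1.png
top0.png
top1.npz
top1.png
```

View pics/side1.png

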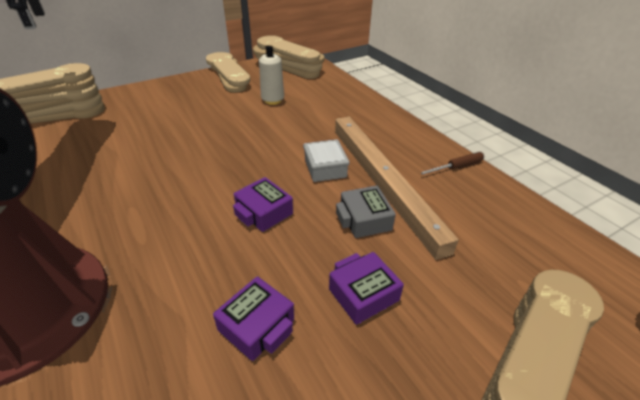

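The grey timer is at about (353,165) in the top view, with its button at (346,190), facing away from the strip. The strip runs from (190,80) to (438,133) and the tin is at (250,150). The three purple ones are look-alikes. Next I fit the poses of the timer and the strip.

```bash
cat > fit.py <<'E'
from station import ctrl
import cv2,numpy as np
from scipy.optimize import minimize
def proj(P,p):
    T=np.array(p['world_to_cam']); r,_=cv2.Rodrigues(T[:3,:3])
    return cv2.projectPoints(np.float64(P),r,T[:3,3],np.array(p['mtx']),np.array(p['dist'],float))[0][:,0]
def box(x0,x1,y0,y1,z0,z1): return np.array([[x,y,z] for x in(x0,x1) for y in(y0,y1) for z in(z0,z1)],float)
def boxes_of(t=0): return {'timer':[box(-40,40,-45,45,0,45),box(-56+t,-40,-23,23,11,37)],
 'stop':[box(-20,20,-230,230,0,40)],'tin':[box(-40,40,-45,45,0,38),box(-42,42,-47,47,38,45)]}
def place(q,B):
    c,s=np.cos(q[2]),np.sin(q[2]); return B@np.array([[c,s,0],[-s,c,0],[0,0,1]])+[q[0],q[1],0]
def mask(q,bs,p):
    S=4; m=np.zeros((400*S,640*S),np.uint8)
    for B in bs:
        h=cv2.convexHull(np.float32(proj(place(q,B),p))); cv2.fillConvexPoly(m,np.int32(h*S+S/2),1)
    return cv2.resize(m*255,(640,400),interpolation=cv2.INTER_AREA)/255.
def fit(label,guess,pics,t=0):
    bs=boxes_of(t)[label]; obs=[]
    for p in pics:
        best=max([d['pixels'] for d in ctrl.silhouettes(label,p)],key=lambda m:(mask(guess,bs,p)*m).sum(),default=None)
        if best is not None and (mask(guess,bs,p)*best).sum()>200: obs.append((p,best))
    def cost(q): return sum(np.abs(mask(q,bs,p)-m).sum()/m.sum() for p,m in obs)/max(1,len(obs))
    if not obs: return None
    g=np.array(guess,float)
    r=minimize(cost,g,method='Nelder-Mead',options=dict(initial_simplex=np.array([g,g+[15,0,0],g+[0,15,0],g+[0,0,.15]]),xatol=.01,fatol=1e-4))
    return r.x.round(3),round(r.fun,3),len(obs)
E
python3 - <<'E'
from fit import *
ps=[ctrl.get_image(n) for n in('top','side')]
for pp in (ps,ps[:1],ps[1:]):
  for l,g in (('timer',(584,-110,-.2)),('stop',(683,-38,-.2)),('tin',(603,73,-.2))): print(l,fit(l,g,pp))
s=ctrl.observe(); print(s['clock'],s['tool_pos'])
E
```

```text
timer (array([ 5.81435e+02, -1.10826e+02, -2.74000e-01]), np.float64(0.079), 2)
stop (array([ 6.86251e+02, -3.65020e+01, -1.80000e-01]), np.float64(0.039), 2)
tin (array([ 6.02597e+02,  7.28140e+01, -3.04000e-01]), np.float64(0.042), 2)
timer (array([ 5.81488e+02, -1.10694e+02, -2.63000e-01]), np.float64(0.042), 1)
stop (array([ 6.86762e+02, -3.64660e+01, -1.79000e-01]), np.float64(0.031), 1)
tin (array([ 6.02644e+02,  7.38280e+01, -3.09000e-01]), np.float64(0.047), 1)
timer (array([ 5.81063e+02, -1.12479e+02, -3.36000e-01]), np.float64(0.113), 1)
stop (array([ 6.85671e+02, -3.55780e+01, -1.82000e-01]), np.float64(0.037), 1)
tin (array([ 6.02414e+02,  7.27620e+01, -3.17000e-01]), np.float64(0.035), 1)
1.5 [154.14571918 579.893897   231.33976761]
```

```bash
python3 - <<'E'
from station import ctrl
import numpy as np
from scipy.spatial.transform import Rotation as R
s=ctrl.observe(); M=R.from_euler('xyz',s['orientation']).as_matrix(); print(M.round(3))
a=np.arctan2(M[1,2],M[0,2])
v=np.pi/2-.18
for k in(0,np.pi): print('yaw turn deg',np.degrees((v+k-a+np.pi)%(2*np.pi)-np.pi), 'j',s['joint_positions'])
E
```

```text
[[ 0.    -0.966  0.257]
 [ 0.     0.257  0.966]
 [-1.    -0.     0.   ]]
yaw turn deg 4.573947388273291 j [ 1.09329224e+00  1.04103671e-01  9.73203925e-02  1.56391298e+00
 -1.78622058e-05  1.35312268e+00]
yaw turn deg -175.4260526117267 j [ 1.09329224e+00  1.04103671e-01  9.73203925e-02  1.56391298e+00
 -1.78622058e-05  1.35312268e+00]
```

Call:
servo_tool --deltas '[{"translation": [0.04, -0.03, 0], "rotation": [0, 0, 4.6], "fingers": 1}, {"translation": [0.08, -0.06, 0], "rotation": [0, 0, 4.6], "fingers": 1}, {"translation": [0.115, -0.095, 0], "rotation": [0, 0, 4.6], "fingers": 1}, {"translation": [0.15, -0.13, 0], "rotation": [0, 0, 4.6], "fingers": 1}, {"translation": [0.18, -0.17, 0], "rotation": [0, 0, 4.6], "fingers": 1}, {"translation": [0.21, -0.21, 0], "rotation": [0, 0, 4.6], "fingers": 1}, {"translation": [0.24, -0.25, 0], "rotation": [0, 0, 4.6], "fingers": 1}, {"translation": [0.265, -0.29, 0], "rotation": [0, 0, 4.6], "fingers": 1}]'

```text
clock: 2.3
tool_pos: [420.3, 288.0, 231.5]
orientation: [-1.018, 1.57, 0.373]
wrist_force: [0.0, 0.6, -0.5]
opening: 0.1
```

Call:
servo_tool --deltas '[{"translation": [0.02, -0.045, 0]}, {"translation": [0.03, -0.09, 0]}, {"translation": [0.04, -0.14, 0]}, {"translation": [0.05, -0.19, 0]}, {"translation": [0.055, -0.24, 0]}, {"translation": [0.06, -0.29, 0]}, {"translation": [0.06, -0.34, 0]}, {"translation": [0.06, -0.38, -0.02]}]'

```text
validation failed for argument at $.de...
```

Call:
servo_tool --deltas '[{"translation": [0.02, -0.045, 0], "rotation": [0, 0, 0], "fingers": 1}, {"translation": [0.03, -0.09, 0], "rotation": [0, 0, 0], "fingers": 1}, {"translation": [0.04, -0.14, 0], "rotation": [0, 0, 0], "fingers": 1}, {"translation": [0.05, -0.19, 0], "rotation": [0, 0, 0], "fingers": 1}, {"translation": [0.055, -0.24, 0], "rotation": [0, 0, 0], "fingers": 1}, {"translation": [0.061, -0.29, 0], "rotation": [0, 0, 0], "fingers": 1}, {"translation": [0.061, -0.34, -0.02], "rotation": [0, 0, 0], "fingers": 1}, {"translation": [0.061, -0.38, -0.05], "rotation": [0, 0, 0], "fingers": 1}]'

```text
clock: 3.1
tool_pos: [481.0, -88.1, 186.1]
orientation: [-1.839, 1.567, -0.449]
wrist_force: [1.1, 0.1, 0.0]
opening: 0.2
```

Call:
servo_tool --deltas '[{"translation": [0, 0, -0.045], "rotation": [0, 0, 0], "fingers": 1}, {"translation": [0, 0, -0.09], "rotation": [0, 0, 0], "fingers": 1}, {"translation": [0, 0, -0.11], "rotation": [0, 0, 0], "fingers": 1}, {"translation": [0, 0, -0.11], "rotation": [0, 0, 0], "fingers": 1}]'

```text
clock: 3.5
tool_pos: [477.8, -84.3, 71.5]
orientation: [1.284, 1.565, 2.675]
wrist_force: [0.3, -0.2, 0.2]
opening: -0.2
```

```bash
python3 - <<'E'
from fit import *
from scipy.spatial.transform import Rotation as R
ps=[ctrl.get_image(n) for n in('top','side')]
for p,n in zip(ps,('top','side')): cv2.imwrite(f'pics/{n}2.png',cv2.resize(p['frame'][80:280,180:500,::-1],None,fx=2,fy=2))
for pp in (ps[:1],ps[1:]): print(fit('timer',(582,-110,-.26),pp))
s=ctrl.observe(); print(s['clock'],s['tool_pos'],s['wrist_force']); print(R.from_euler('xyz',s['orientation']).as_matrix().round(3))
E
```

```text
None
(array([ 5.80456e+02, -1.12084e+02, -3.04000e-01]), np.float64(0.081), 1)
3.7 [481.34566282 -85.64179531  76.86956518] [-1.24684892  0.04357689  0.08603058]
[[ 0.003 -0.984  0.178]
 [-0.001  0.178  0.984]
 [-1.    -0.003 -0.001]]
```

View pics/side2.png

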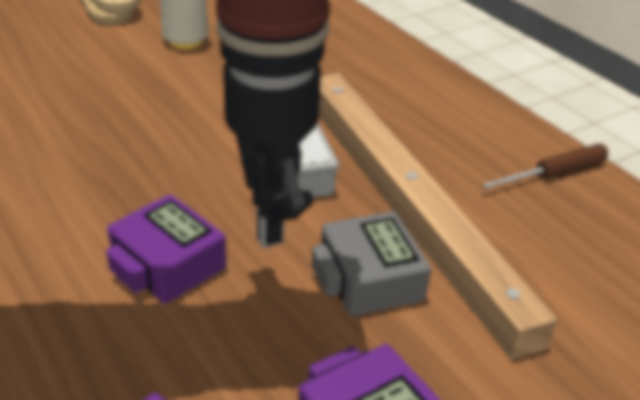

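The tool is in front of the button, with the fingers at about (270,240) in the crop and the button at (325,270), and the way down is free.

Call:
servo_tool --deltas '[{"translation": [0, -0.004, -0.03], "rotation": [0, 0, 0], "fingers": 1}, {"translation": [0, -0.004, -0.055], "rotation": [0, 0, 0], "fingers": 1}, {"translation": [0, -0.004, -0.055], "rotation": [0, 0, 0], "fingers": 1}, {"translation": [0, -0.004, -0.055], "rotation": [0, 0, 0], "fingers": 1}]'

```text
clock: 4.1
tool_pos: [480.8, -89.4, 21.3]
orientation: [-1.765, 1.57, -0.374]
wrist_force: [0.4, -1.3, 0.1]
opening: 0.1
```

```bash
python3 - <<'E'
from station import ctrl
for i in range(2): 
    s=ctrl.observe(); print(s['clock'],s['tool_pos'],s['wrist_force']); ctrl.get_image('top')
E
```

```text
4.1 [480.80115207 -89.38174529  21.328554  ] [ 0.43814481 -1.30499805  0.11875489]
4.15 [481.3224675  -89.62964282  21.89653158] [ 0.5816615  -0.08619365  1.40698481]
```

Call:
servo_tool --deltas '[{"translation": [0.0, 0, -0.007], "rotation": [0, 0, 0], "fingers": 1}, {"translation": [0.0098, -0.0018, -0.007], "rotation": [0, 0, 0], "fingers": 1}, {"translation": [0.0177, -0.0032, -0.007], "rotation": [0, 0, 0], "fingers": 1}, {"translation": [0.0236, -0.0043, -0.007], "rotation": [0, 0, 0], "fingers": 1}, {"translation": [0.0276, -0.005, -0.007], "rotation": [0, 0, 0], "fingers": 1}, {"translation": [0.0305, -0.0055, -0.007], "rotation": [0, 0, 0], "fingers": 1}, {"translation": [0.0335, -0.0061, -0.007], "rotation": [0, 0, 0], "fingers": 1}]'

```text
clock: 4.9
tool_pos: [513.7, -95.3, 12.8]
orientation: [1.107, 1.571, 2.498]
wrist_force: [-0.4, -0.3, 0.7]
opening: -0.1
```

Call:
servo_tool --deltas '[{"translation": [0.002, -0.0004, 0], "rotation": [0, 0, 0], "fingers": 1}, {"translation": [0.004, -0.0007, 0], "rotation": [0, 0, 0], "fingers": 1}, {"translation": [0.006, -0.0011, 0], "rotation": [0, 0, 0], "fingers": 1}, {"translation": [0.008, -0.0015, 0], "rotation": [0, 0, 0], "fingers": 1}, {"translation": [0.01, -0.0018, 0], "rotation": [0, 0, 0], "fingers": 1}, {"translation": [0.012, -0.0022, 0], "rotation": [0, 0, 0], "fingers": 1}, {"translation": [0.014, -0.0025, 0], "rotation": [0, 0, 0], "fingers": 1}, {"translation": [0.016, -0.0029, 0], "rotation": [0, 0, 0], "fingers": 1}]'

```text
clock: 5.7
tool_pos: [529.8, -98.2, 12.8]
orientation: [0.045, 1.571, 1.436]
wrist_force: [-2.2, 0.3, 0.1]
opening: 0.0
```

```bash
python3 - <<'E'
from fit import *
ps=[ctrl.get_image(n) for n in('top','side')]
cv2.imwrite('pics/side3.png',cv2.resize(ps[1]['frame'][120:270,280:480,::-1],None,fx=3,fy=3))
print(fit('timer',(590,-112,-.22),ps[1:]))
s=ctrl.observe(); print(s['clock'],s['tool_pos'],s['wrist_force'])
E
```

```text
(array([ 5.97151e+02, -1.15526e+02, -3.24000e-01]), np.float64(0.257), 1)
5.85 [529.98929022 -98.2587709   12.83468823] [ 0.75334341 -0.98021957 -0.17172565]
```

View pics/side3.png

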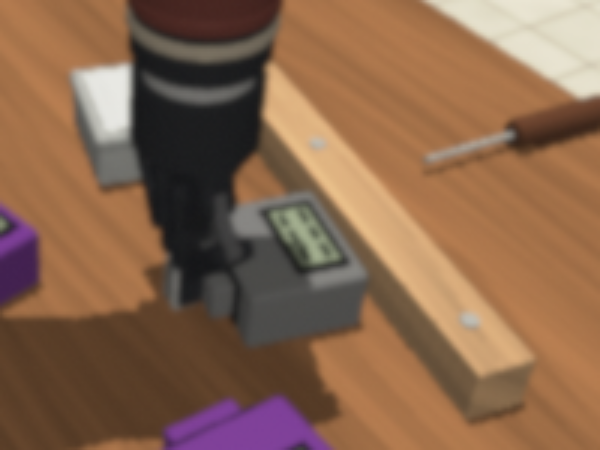

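The fingers are against the button at about (205,290), and a gap to the strip remains. I keep pushing.

Call:
servo_tool --deltas '[{"translation": [0.002, -0.0004, 0], "rotation": [0, 0, 0], "fingers": 1}, {"translation": [0.004, -0.0007, 0], "rotation": [0, 0, 0], "fingers": 1}, {"translation": [0.006, -0.0011, 0], "rotation": [0, 0, 0], "fingers": 1}, {"translation": [0.008, -0.0015, 0], "rotation": [0, 0, 0], "fingers": 1}, {"translation": [0.01, -0.0018, 0], "rotation": [0, 0, 0], "fingers": 1}, {"translation": [0.012, -0.0022, 0], "rotation": [0, 0, 0], "fingers": 1}, {"translation": [0.0135, -0.0025, 0], "rotation": [0, 0, 0], "fingers": 1}, {"translation": [0.015, -0.0027, 0], "rotation": [0, 0, 0], "fingers": 1}]'

```text
clock: 6.65
tool_pos: [544.4, -101.0, 12.8]
orientation: [1.958, 1.57, -2.934]
wrist_force: [-4.5, -1.3, 3.1]
opening: 0.0
```

Call:
servo_tool --deltas '[{"translation": [0.001, -0.0002, 0], "rotation": [0, 0, 0], "fingers": 1}, {"translation": [0.002, -0.0004, 0], "rotation": [0, 0, 0], "fingers": 1}, {"translation": [0.003, -0.0005, 0], "rotation": [0, 0, 0], "fingers": 1}]'

```text
clock: 6.95
tool_pos: [547.1, -101.6, 12.7]
orientation: [2.043, 1.569, -2.849]
wrist_force: [-6.7, -1.9, 3.7]
opening: -0.3
```

Call:
servo_tool --deltas '[{"translation": [0.001, -0.0002, 0], "rotation": [0, 0, 0], "fingers": 1}, {"translation": [0.002, -0.0004, 0], "rotation": [0, 0, 0], "fingers": 1}]'

```text
clock: 7.15
tool_pos: [548.8, -102.0, 12.7]
orientation: [1.996, 1.569, -2.896]
wrist_force: [-12.5, -1.0, 8.0]
opening: 0.3
```

Call:
servo_tool --deltas '[{"translation": [0.001, -0.0002, 0], "rotation": [0, 0, 0], "fingers": 1}, {"translation": [0.002, -0.0004, 0], "rotation": [0, 0, 0], "fingers": 1}]'

```text
clock: 7.35
tool_pos: [548.9, -102.1, 12.6]
orientation: [1.768, 1.565, -3.124]
wrist_force: [-22.2, 0.5, 16.8]
opening: -0.1
```

The tool has stalled at 22 N, so the button should be fully in. I check while holding.

```bash
python3 - <<'E'
from fit import *
ps=[ctrl.get_image(n) for n in('top','side','top','side','side')]
a=cv2.resize(ps[0]['frame'][100:220,280:440,::-1],None,fx=3,fy=3);b=cv2.resize(ps[1]['frame'][140:260,300:460,::-1],None,fx=3,fy=3)
cv2.imwrite('pics/both4.png',cv2.resize(np.vstack([a,b]),None,fx=.8,fy=.8))
s=ctrl.observe(); print(s['clock'],s['tool_pos'],s['wrist_force'])
E
```

```text
7.6 [ 548.87291053 -102.10513545   12.67906614] [-19.34774775  -0.99658033  13.4003482 ]
```

View pics/both4.png

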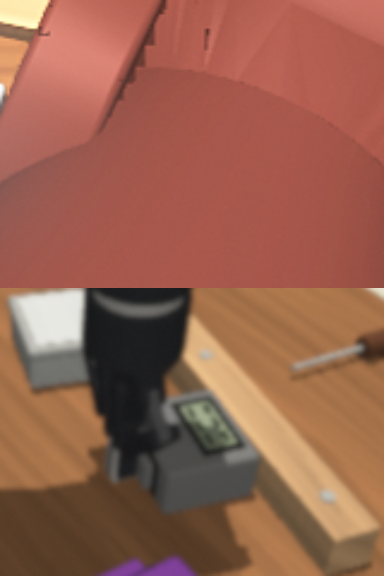

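The timer touches the strip, with its far corner at about (258,460) against the strip face, and the button is in. I now back off slowly, straight away from it, then lift.

Call:
servo_tool --deltas '[{"translation": [-0.003, 0.0005, 0], "rotation": [0, 0, 0], "fingers": 1}, {"translation": [-0.006, 0.0011, 0], "rotation": [0, 0, 0], "fingers": 1}, {"translation": [-0.009, 0.0016, 0], "rotation": [0, 0, 0], "fingers": 1}, {"translation": [-0.012, 0.0022, 0], "rotation": [0, 0, 0], "fingers": 1}, {"translation": [-0.018, 0.0033, 0], "rotation": [0, 0, 0], "fingers": 1}, {"translation": [-0.03, 0.0055, 0], "rotation": [0, 0, 0], "fingers": 1}, {"translation": [-0.045, 0.008, 0], "rotation": [0, 0, 0], "fingers": 1}, {"translation": [-0.06, 0.011, 0], "rotation": [0, 0, 0], "fingers": 1}]'

```text
clock: 8.4
tool_pos: [491.3, -91.1, 12.8]
orientation: [-1.41, 1.57, -0.019]
wrist_force: [0.2, 0.1, -0.8]
opening: 0.2
```

Call:
servo_tool --deltas '[{"translation": [0, 0, 0.04], "rotation": [0, 0, 0], "fingers": 1}, {"translation": [0, 0, 0.085], "rotation": [0, 0, 0], "fingers": 1}, {"translation": [0, 0, 0.13], "rotation": [0, 0, 0], "fingers": 1}, {"translation": [0, 0, 0.18], "rotation": [0, 0, 0], "fingers": 1}, {"translation": [-0.01, 0.05, 0.2], "rotation": [0, 0, 0], "fingers": 1}, {"translation": [-0.01, 0.1, 0.2], "rotation": [0, 0, 0], "fingers": 1}, {"translation": [-0.01, 0.15, 0.2], "rotation": [0, 0, 0], "fingers": 1}, {"translation": [-0.01, 0.2, 0.2], "rotation": [0, 0, 0], "fingers": 1}]'

```text
clock: 9.2
tool_pos: [481.7, 106.3, 213.5]
orientation: [-1.263, 1.568, 0.128]
wrist_force: [1.4, -0.6, -0.7]
opening: 0.0
```

Call:
servo_tool --deltas '[{"translation": [-0.01, 0.05, 0], "rotation": [0, 0, 0], "fingers": 1}, {"translation": [-0.02, 0.1, 0], "rotation": [0, 0, 0], "fingers": 1}, {"translation": [-0.03, 0.145, 0], "rotation": [0, 0, 0], "fingers": 1}, {"translation": [-0.05, 0.19, 0], "rotation": [0, 0, 0], "fingers": 1}, {"translation": [-0.07, 0.23, 0], "rotation": [0, 0, 0], "fingers": 1}, {"translation": [-0.09, 0.27, 0], "rotation": [0, 0, 0], "fingers": 1}, {"translation": [-0.09, 0.27, 0], "rotation": [0, 0, 0], "fingers": 1}]'

```text
clock: 9.9
tool_pos: [388.9, 378.4, 212.9]
orientation: [0.213, 1.569, 1.61]
wrist_force: [0.7, -0.7, 0.5]
opening: 0.1
```

```bash
python3 - <<'E'
from fit import *
ps=[ctrl.get_image(n) for n in('top','side')]
cv2.imwrite('pics/top5.png',cv2.resize(ps[0]['frame'][50:230,170:460,::-1],None,fx=2.5,fy=2.5))
for pp in (ps[:1],ps[1:]):
  r={l:fit(l,g,pp) for l,g in (('timer',(617,-118,-.18)),('stop',(686,-37,-.18)),('tin',(603,73,-.3)))}; print(r)
  if r['timer'] and r['stop']:
    d=r['timer'][0]-r['stop'][0]; a=r['stop'][0][2]; print('rel',d[0]*np.cos(a)+d[1]*np.sin(a),-d[0]*np.sin(a)+d[1]*np.cos(a),d[2])
s=ctrl.observe(); print(s['clock'],s['tool_pos'],s['wrist_force'])
E
```

```text
{'timer': (array([ 6.07972e+02, -1.13915e+02, -2.18000e-01]), np.float64(0.051), 1), 'stop': (array([ 6.86841e+02, -3.69700e+01, -1.78000e-01]), np.float64(0.083), 1), 'tin': (array([ 6.01913e+02,  7.34360e+01, -3.30000e-01]), np.float64(0.075), 1)}
rel -63.99885339359743 -89.69391813442441 -0.04000000000000001
{'timer': (array([ 6.07302e+02, -1.15267e+02, -2.70000e-01]), np.float64(0.081), 1), 'stop': (array([ 6.85903e+02, -3.64080e+01, -1.82000e-01]), np.float64(0.149), 1), 'tin': (array([ 6.0223e+02,  7.2645e+01, -3.3700e-01]), np.float64(0.036), 1)}
rel -63.02956499575252 -91.78307588246433 -0.08800000000000002
10.3 [392.32071111 373.55015138 212.82644163] [-0.12661673  0.63038638  0.09144946]
```

View pics/top5.png

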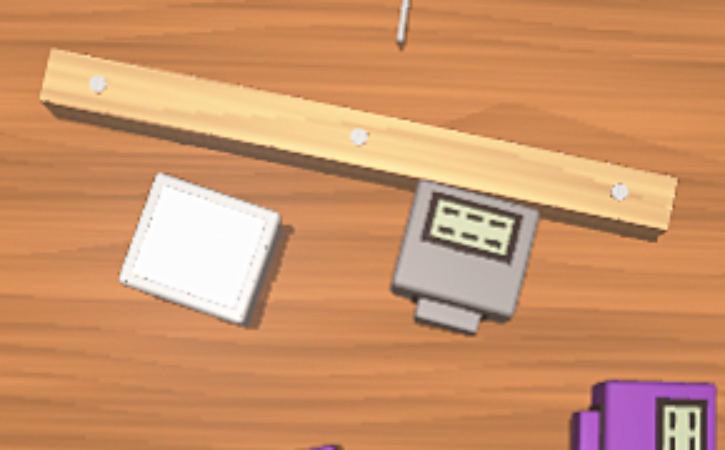

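Everything agrees. The timer lies against the strip, its button is proud again at (447,317), and the tin is where it was, within about 1 mm. The arm is clear.

```bash
python3 -c "
from station import ctrl
print(ctrl.sign_off(), ctrl.observe()['clock'])"
```

```text
the job is handed in; nothing more can be done
the job is handed in; nothing more can be done
```

I pushed the grey timer by its button against the strip with the shut fingers and held the press. I then backed straight off and handed the job in with the arm well clear, at about 10.4 s of the 32 s.

**Press:** I could not see the button's travel, because the fingers hid it. The tool stalled at 19–22 N, well above the 7 N that pushes the button fully in, and I held it there for about 0.3 s. Together with how far the tool travelled, this points to the button being fully in. An upward wrist force of 13–17 N also showed during the press; I took it to be friction on the button face.

**Last checks:**

| Check | Top camera | Side camera | Required |
|---|---|---|---|
| Timer x in the strip's frame | -64 mm | -63 mm | -70 to -50 mm |
| Timer y in the strip's frame | -90 mm | -92 mm | within ±200 mm |
| Angle to the strip | 2.3° | 5.0° | below 10° |

- **Fit quality:** The two cameras disagree on the angle. The side view also read a larger angle than the top view before the push, so I trust the top view more. The timer looks flush with the strip in the top picture.
- **Button and tin:** The button is visibly out again, and the tin is within about 1 mm of its start by the fits.

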